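# Sweep the overripe tomato into the scrap tray

## Robot

A 6-joint arm with a two-finger parallel gripper is mounted at the origin on a cart in front of the work surface, level with it; the furniture and walls round the work are solid. World frame = base frame: x ahead of the robot, y to its left, z up, the work surface at z = 0. Lengths are in m, angles in rad, forces in N, time in s.
With the tool pointing down it reaches from about 0.375 to 0.925 m from the base axis. Payload 5.7 kg.
Tool frame: the origin (TCP) lies midway between the tips of the shut fingers; the grasp point (between the pads) lies 19 mm behind it; z points along the fingers, y is the line along which they close (so a half turn about z gives the same grasp; the last joint's range is limited). The gripper opens to 88 mm and grips with 3 to 60 N. Pads are 20 mm wide; open, the fingers measure 115 mm over their backs; the gripper's body (75 mm by 178 mm) begins 61 mm behind the grasp point.
Start: joints at [-1.26, 0.359, 1.51, -0, 1.272, -0.115], TCP at [0.248, -0.546, 0.223] pointing down, gripper open.
Joint ranges: [-2.97, 2.97], [-1.01, 2.36], [0.21, 2.38], [-0.96, 4.11], [0.2, 2.71], [-2.98, 2.98]. Speed limits (rad/s): [2.39, 2.39, 3.14, 3.14, 3.14, 3.14].

## Interface

Orientations are given as a rotation vector (axis times angle).
In Python, from station import * gives the robot as it stands.
- The arm moves only by the tool step_arm, never from a script. Its argument "series" is a list of rows, each an object of numbers: "hand": the opening, from 0 (shut) to 1 (fully open); "tx", "ty", "tz": the shift along the tool's x, y, z in m; "ax", "ay", "az": the turn, a rotation vector about the tool's x, y, z in degrees. In form: [{"hand": .., "tx": .., "ty": .., "tz": .., "ax": .., "ay": .., "az": ..}, ...]. A call has 1 to 5 rows; each row shifts and turns the commanded pose from where the row before left it, along the tool's axes as they then stand; what a row does not reach is not made up. A row lasts 1/12 s, in which the tool goes at most 41.7 mm and 7.16 degrees, less where a joint would pass 70% of its speed; a pose out of reach is approached as far as the arm can. A call with a gripper value outside its range is refused whole. The fingers move at their own pace and stop on an object; "grip_force" is the grip in N (left out, the last holds). Time passes only in rows, so rows that do not move let the fingers close. It gives the time, the measured TCP pose, the force, the opening and the grip force at its end, in the units of the state.
- observe(): the state, without advancing time (a new reading comes with each control period).
- read_camera(name): name is "side" or "top" or "wrist"; returns the picture (400x640x3 uint8, red, green, blue); there is no depth.
- camera_model(name): a dict with "K" (3x3 intrinsics, pixels), "position" and "attitude" of the camera in the world. Camera axes: x right, y down, z forward; pixel columns grow to the right and rows downward; lengths in m; the calibration is good to about 2 mm. A picture is of the moment at which its call begins: read the wrist's pose just before it. camera_model takes no time and is no camera call; for the wrist camera it gives the pose at the moment of the call.
- hand_in(): hands the job in; it is judged then, once.
Trained networks look in the newest picture that a camera, given by its name, has taken for a name from the list of things; names that differ only in an ending like _2 or _b are one class to them, and where a whole thing is asked for, a point or a joint stands for the part that bears it (a point fixed in the world has none). Each returns a list of dicts, best first, with "p" (0 to 1); they miss things now and then, are a little off and sometimes report something else, mostly with a low value. They report only what shows in the picture. A call takes as long as a camera call. They do not tell look-alikes from the thing itself.
- masks_of(camera, thing): "region" (400x640 bool, what is visible of it) and "point" ([column, row] as shares, 0 to 1, of the picture: columns of its width, rows of its height, amid what is visible of it).
- pinpoint(camera, thing): "point" ([column, row] as shares, 0 to 1, of the picture: columns of its width, rows of its height: a listed point, or the origin of a listed thing).
The state is a dict: "time_s": time; "q": joint angles; "joint_vel": joint speeds; "joint_torque": joint torques, N m; "tool_pos": TCP position; "orientation": TCP orientation; "ft_force": force on the tool from outside, world axes, zero at the start; "moment": the same for the moment, N m; "gripper_width": opening from 0.0 (shut) to 1.0 (fully open); "gripper_force": force on a finger pad.
Only numpy, scipy, OpenCV 4.12 (cv2) and the standard library are available. Lean on these libraries where they do the work, as an engineer would, in place of code of your own. Each camera call takes 0.05 s, during which the arm holds its last target. There are 200 camera calls.

## Task

The red tomato on the chopping board has gone soft and must be thrown out: pull the scrap tray under the board right out by its handle, sweep the tomato gently along the board and off its end into the tray, without picking it up or squeezing it, and then push the tray fully home again with the tomato in it. Leave the garlic and the onion where they are on the board.

Things in the scene. Friction and masses are not known exactly. Their poses are not given: they have to be found in the camera images.
- board_stand: Wooden stand, fixed, under a brown chopping board 220 x 380 x 16 mm. Origin on the worktop under the board's middle; y runs along the board's length to the open end where the tray comes out (about the robot's left), x across it (away from the robot), z up. Board top 96 mm up, underside 80 mm, no rim. The other three sides are closed.
- board_drop_edge (a point): Middle of the board's top edge at the end where the tray comes out, 190 mm along +y from the stand's origin and 96 mm up. Axes as the stand's.
- scrap_tray (a joint): How far the tray is pulled out along the stand's +y, m: 0 = fully home (front panel flush with the board's end), 0.15 = right out at its stop. Starts 0 to 0.03 open. It slides level on runners, takes about 2 N to move plus 6 N per m/s, has no latch or spring and stays where it is left.
- tray_in (a point): Centre of the steel scrap tray's inner floor, 9 mm above the worktop; axes as the stand's. Inside 180 mm in x; 97 mm to the back wall, 100 mm to the front panel. Walls rise 46 mm, with a 6 mm round rim; the wooden front panel, 12 mm thick, reaches 2 mm below the board. With the tray right out, 138 mm of its inner length lie clear of the board.
- tray_handle (a point): Middle of the dark steel bar handle on the tray's front panel, 58 mm above the worktop: a level round bar 12 mm thick, 116 mm long along the stand's x, its centre 46 mm out from the panel, on a 12 mm arm at each end; the gap between bar and panel, 40 x 104 mm, is open above and below. Hook it from above with closed fingers in the gap, or grip it.
- tomato_center (a point): Middle of the red tomato (56 x 58 x 62 mm high, 0.06 to 0.12 kg, loose, rolls easily) standing on the board; 29 mm above its underside. It starts at one of two places about 95 mm apart across the board (the garlic at the other), 120 to 185 mm from the board's tray end. Lying in the tray it passes under the board (71 mm free above the tray's floor).
- garlic: White garlic bulb, 61 x 60 x 59 mm high, loose, standing on the board; origin at the centre of its underside. To be left alone.
- onion: Brown onion, 82 x 83 x 94 mm high, loose, standing on the board near the end away from the tray; origin at the centre of its underside. To be left alone.
There are look-alikes about, which are no part of the job. What is shaped like the part that bears tomato_center but pink or turquoise is not meant.

How it is judged:
On the way, in this order (a step that is already met when the one before it is completed fails the run):
1. the scrap tray is pulled out (at least 110 mm) while the tomato still stands on the board (value of joint scrap_tray above 0.11 m and z of tomato_center in the frame of board_stand above 0.11 m), for 0.2 s.
2. the tomato lies in the pulled-out tray (x of tomato_center in the frame of tray_in between -0.09 and 0.09 m and y of tomato_center in the frame of tray_in between -0.097 and 0.1 m and z of tomato_center in the frame of tray_in between 0 and 0.045 m and value of joint scrap_tray above 0.09 m), for 0.2 s.
At the end, for the whole second after the job is handed in: The tray is fully home (within 8 mm), the tomato lies at rest inside it, and the garlic and the onion stand where they stood on the board (within 25 mm) (x of tomato_center in the frame of tray_in between -0.09 and 0.09 m and y of tomato_center in the frame of tray_in between -0.097 and 0.1 m and z of tomato_center in the frame of tray_in between 0 and 0.045 m and value of joint scrap_tray below 0.008 m and linear speed of tomato below 0.05 m/s and distance of each of garlic, onion from where it was at the start of the episode below 0.025 m); the robot touches nothing.
It fails at once if the tomato is lifted more than about 20 mm off the board (z of tomato_center in the frame of board_stand above 0.147 m).
It fails at once if the fingers press the tomato with more than 15 N (contact force between the fingers and tomato above 15 N).
It fails at once if the garlic is shifted by more than 25 mm (distance of garlic from where it was at the start of the episode above 0.025 m).
It fails at once if the onion is shifted by more than 25 mm (distance of onion from where it was at the start of the episode above 0.025 m).
It also fails if it takes over 70 s, if anything falls off the work surface, if the arm or the gripper's body presses on something with over 40 N, if the wrist force passes 120 N, or if a joint passes its speed limit or range.

## Working session

There is one attempt and no reset: what is moved stays moved. The work goes in short steps, Python scripts to look and compute and a tool call to move; the robot and the scene stay as the last step left them, time stands still between calls to the robot, and variables do not carry over. Pictures are saved under pics/ and viewed, at most 10 in all, crops included, and the job is handed in when it is done.

Besides the shell and the picture viewer there is one more tool, called after "Request:" as a command line: name --argument value ..., lists and objects as JSON in quotes. step_arm: Moves the arm, as the interface text tells. Its arguments: {"type":"object","properties":{"series":{"type":"array","items":{"type":"object","properties":{"hand":{"type":"number"},"tx":{"type":"number"},"ty":{"type":"number"},"tz":{"type":"number"},"ax":{"type":"number"},"ay":{"type":"number"},"az":{"type":"number"}}}},"grip_force":{"type":"number"}},"required":["series"]}

```bash
mkdir -p pics
cat > h.py <<'E'
from station import *
import numpy as np, cv2
from scipy.spatial.transform import Rotation as R
def cam(n):
    m=camera_model(n); A=np.array(m["attitude"],float)
    A=R.from_rotvec(A).as_matrix() if A.shape==(3,) else A
    return np.array(m["K"]),np.array(m["position"]),A
def ray(c,pt):
    K,p,A=c; d=A@np.linalg.inv(K)@[pt[0]*640,pt[1]*400,1]; return p,d/np.linalg.norm(d)
def tri(rs):
    M=sum(np.eye(3)-np.outer(d,d) for p,d in rs); b=sum((np.eye(3)-np.outer(d,d))@p for p,d in rs)
    return np.linalg.solve(M,b)
def atz(r,z):
    p,d=r; return p+d*(z-p[2])/d[2]
def proj(c,X):
    K,p,A=c; u=K@A.T@(np.asarray(X)-p); return u[:2]/u[2]
E
python3 - <<'E'
from h import *
print(camera_model("top")); print(camera_model("side")["position"])
ims=[]
for n in("top","side"):
    im=read_camera(n); cv2.imwrite(f"pics/{n}0.png",im[:,:,::-1])
    c=cam(n)
    for t in("board_stand","board_drop_edge","tray_handle","tray_in","tomato_center","garlic","onion"):
        print(n,t,[(round(d["p"],2),(np.array(d["point"])*[640,400]).round(1).tolist(),atz(ray(c,d["point"]),{"board_stand":0,"board_drop_edge":.096,"tray_handle":.058,"tray_in":.009,"tomato_center":.125}.get(t,.096)).round(3).tolist()) for d in pinpoint(n,t)[:4]])
print(observe()["time_s"],observe()["orientation"])
E
```

```text
{'K': array([[386.09214353,   0.        , 316.62741581],
       [  0.        , 386.09214353, 197.10253534],
       [  0.        ,   0.        ,   1.        ]]), 'position': array([0.50284115, 0.01194728, 1.18656996]), 'attitude': array([-2.19566037,  2.14044571, -0.12747739])}
[0.31124366 0.89688232 0.54753308]
top board_stand [(0.63, [376.8, 221.0], [0.565, -0.182, 0.0])]
top board_drop_edge [(0.6, [317.1, 222.9], [0.55, 0.002, 0.096]), (0.34, [377.4, 201.9], [0.614, -0.168, 0.096])]
top tray_handle [(0.87, [291.3, 223.8], [0.547, 0.077, 0.058]), (0.63, [375.6, 219.7], [0.566, -0.169, 0.058])]
top tray_in []
top tomato_center [(0.86, [224.4, 261.0], [0.44, 0.251, 0.125]), (0.81, [380.5, 201.3], [0.613, -0.171, 0.125]), (0.47, [294.8, 164.7], [0.71, 0.069, 0.125])]
top garlic [(0.82, [371.4, 235.0], [0.52, -0.151, 0.096])]
top onion [(0.92, [428.9, 216.2], [0.577, -0.314, 0.096])]
side board_stand [(0.81, [348.3, 212.2], [0.569, -0.197, 0.0])]
side board_drop_edge [(0.63, [339.7, 211.3], [0.548, -0.002, 0.096])]
side tray_handle [(0.81, [334.1, 236.9], [0.538, 0.078, 0.058])]
side tray_in [(0.72, [345.3, 224.3], [0.551, -0.092, 0.009])]
side tomato_center [(0.79, [352.8, 301.0], [0.412, 0.391, 0.125]), (0.74, [271.1, 234.4], [0.646, 0.234, 0.125]), (0.65, [333.1, 181.1], [0.613, -0.146, 0.125]), (0.6, [362.7, 193.4], [0.503, -0.085, 0.125])]
side garlic [(0.61, [361.9, 195.0], [0.516, -0.139, 0.096])]
side onion []
0.8 [-3.07065235e+00 -6.63817023e-01  3.36645443e-05]
```

Run:
```python
import cv2,numpy as np
a=cv2.imread("pics/top0.png");b=cv2.imread("pics/side0.png")
cv2.imwrite("pics/both.png",np.vstack([cv2.resize(a[120:320,180:500],None,fx=1.8,fy=1.5),cv2.resize(b[130:330,180:500],None,fx=1.8,fy=1.5)]))
```

```text
(no output)
```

View pics/both.png

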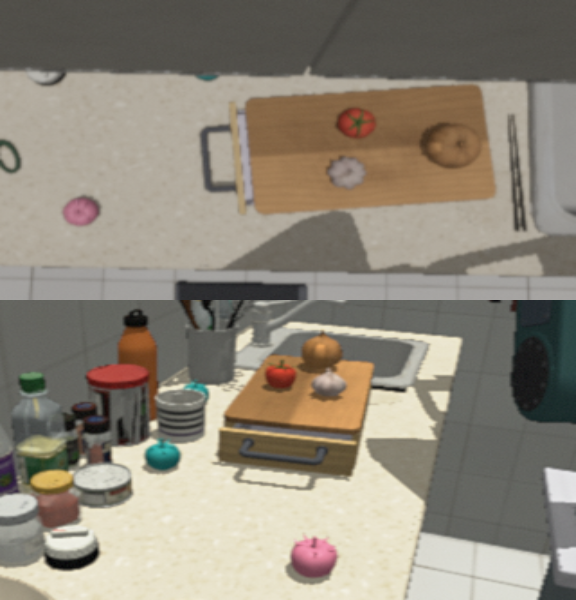

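Run:
```python
from h import *
for n in("top","side"): read_camera(n)
T,S=cam("top"),cam("side")
def g(n,t): return [d["point"] for d in pinpoint(n,t)]
def show(t,pt,ps):print(t,tri([ray(T,pt),ray(S,ps)]).round(4))
for t in("board_drop_edge","tray_handle","board_stand","garlic"): 
    a,b=g("top",t),g("side",t)
    if a and b: show(t,a[0],b[0])
for a in g("top","tomato_center"):
    for b in g("side","tomato_center"):
        X=tri([ray(T,a),ray(S,b)]); e=np.linalg.norm(proj(T,X)-np.array(a)*[640,400])
        if e<4: print("tom",np.array(a)*[640,400],np.array(b)*[640,400],X.round(4),e.round(2))
m=masks_of("top","tray_handle")[0]["region"]; ys,xs=np.nonzero(m)
print("handle mask",xs.min(),xs.max(),ys.min(),ys.max())
b=masks_of("top","board_stand")[0]["region"].astype(np.uint8)
c=max(cv2.findContours(b,0,2)[0],key=cv2.contourArea); r=cv2.minAreaRect(c)
for q in cv2.boxPoints(r): print(q, atz(ray(T,q/[640,400]),.096).round(3))
```

```text
board_drop_edge [0.5469 0.0089 0.1077]
tray_handle [0.5446 0.0678 0.058 ]
board_stand [ 0.5691 -0.185   0.005 ]
garlic [ 0.5618 -0.1227  0.1469]
tom [226.88 260.8 ] [353.216 301.28 ] [0.4349 0.2673 0.0215] 0.26
tom [296.   163.92] [270.72 235.32] [0.7315 0.0703 0.0176] 0.54
tom [296.   163.92] [285.12 192.68] [0.697  0.0609 0.1551] 3.46
handle mask 291 320 188 263
[287.66373 188.22455] [0.647 0.088 0.096]
[448.5071  174.69568] [ 0.698 -0.371  0.096]
[455.05063 252.49109] [ 0.477 -0.387  0.096]
[294.20724 266.01996] [0.429 0.063 0.096]
```

The top half shows the red tomato at about (378,202), garlic (373,235), onion (431,217) and the tray handle (294,225), with the tray slightly open. Candidates for the tomato are red (378,202) on the board, pink (225,260) on the worktop and turquoise (295,167) behind. I choose the red one on the board and check it in a close crop.

Run:
```python
from h import *
from scipy.optimize import least_squares
ti=read_camera("top");si=read_camera("side")
T,S=cam("top"),cam("side")
# board corners top
cs=np.array([[317.2,186],[446.7,177.3],[454.4,250.7],[323.9,261.3]])
g=cv2.cvtColor(ti,cv2.COLOR_RGB2GRAY)
cs=cv2.cornerSubPix(g,cs.astype(np.float32).reshape(-1,1,2),(4,4),(-1,-1),(3,50,.01)).reshape(-1,2);print(cs)
W=np.array([atz(ray(T,c/[640,400]),.096) for c in cs]);print(W.round(3))
L=np.array([[.11,.19],[.11,-.19],[-.11,-.19],[-.11,.19]])
f=lambda p:np.concatenate([proj(T,[*(p[:2]+R.from_euler('z',p[2]).as_matrix()[:2,:2]@l),.096])-c for l,c in zip(L,cs)])
r=least_squares(f,[.565,-.185,0]);p=r.x;print("pose",p,np.degrees(p[2]),r.fun.round(1))
Rz=R.from_euler('z',p[2]).as_matrix()
fr=lambda X:Rz.T@(np.asarray(X)-[p[0],p[1],0])
for l in L: print("side corner",proj(S,[*(p[:2]+Rz[:2,:2]@l),.096]).round(1))
def mk(n,t,lo):
    out=[]
    for d in masks_of(n,t):
        ys,xs=np.nonzero(d["region"]);out.append((np.array([xs.mean(),ys.mean()]),d["p"],len(xs)))
    return out
for t in("tomato_center","garlic","onion","tray_handle"):
    for a in mk("top",t,0):
        for b in mk("side",t,0):
            X=tri([ray(T,a[0]/[640,400]),ray(S,b[0]/[640,400])]);e=np.linalg.norm(proj(T,X)-a[0])
            if e<4: print(t,a[0].round(1),b[0].round(1),X.round(3),fr(X).round(3),e.round(1))
for t in("tray_handle","tomato_center"):
    for n,c in(("top",T),("side",S)):
        for d in pinpoint(n,t): 
            X=atz(ray(c,d["point"]),{"tray_handle":.058}.get(t,.125));print(t,n,X.round(3),fr(X).round(3))
cv2.imwrite("pics/crop.png",np.hstack([cv2.resize(ti[170:270,280:400],None,fx=3,fy=3),cv2.resize(si[160:260,290:410],None,fx=3,fy=3)])[:,:,::-1])
np.save("pose.npy",p)
```

```text
[[317.448   185.20107]
 [446.7     177.3    ]
 [454.39725 250.6939 ]
 [323.9     261.3    ]]
[[ 0.658  0.004  0.096]
 [ 0.69  -0.366  0.096]
 [ 0.482 -0.385  0.096]
 [ 0.444 -0.019  0.096]]
pose [ 0.56875715 -0.19167702  0.09766132] 5.595581374319557 [-1.5 -0.7  1.4 -2.2  2.3  1.6 -2.2  1. ]
side corner [301.5 206.2]
side corner [329.  165.3]
side corner [387.5 171.2]
side corner [378.3 216. ]
tomato_center [224.4 260.9] [353.3 301.2] [0.434 0.273 0.027] [-0.089  0.476  0.027] 0.0
tomato_center [377.6 202.3] [335.  180.6] [ 0.611 -0.164  0.12 ] [0.045 0.023 0.12 ] 0.2
garlic [372.2 235.4] [362.  185.8] [ 0.519 -0.15   0.122] [-0.045  0.047  0.122] 0.3
onion [431.2 217.5] [357.7 164.1] [ 0.572 -0.308  0.137] [-0.008 -0.116  0.137] 0.3
tray_handle [308.3 225.9] [339.3 229.3] [0.541 0.027 0.055] [-0.007  0.22   0.055] 0.7
tray_handle top [0.548 0.073 0.058] [0.006 0.265 0.058]
tray_handle side [0.535 0.07  0.058] [-0.008  0.264  0.058]
tomato_center top [ 0.611 -0.163  0.125] [0.045 0.024 0.125]
tomato_center top [0.446 0.249 0.125] [-0.079  0.45   0.125]
tomato_center top [0.715 0.075 0.125] [0.172 0.251 0.125]
tomato_center side [ 0.616 -0.18   0.125] [0.048 0.007 0.125]
tomato_center side [0.41  0.386 0.125] [-0.102  0.59   0.125]
tomato_center side [0.647 0.231 0.125] [0.119 0.413 0.125]
tomato_center side [ 0.715 -0.01   0.125] [0.163 0.167 0.125]
```

View pics/crop.png

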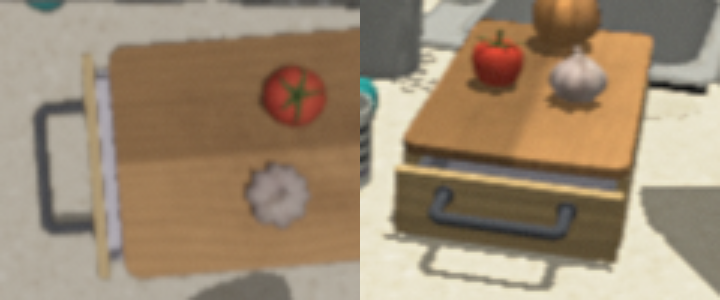

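The crop confirms the red tomato, at back left on the board, with white garlic beside it in front. The board is yawed about 5.6° and the tray is about 25 mm open. First I turn the tool so that its x lies along the stand's +y.

Request:
step_arm --series '[{"hand": 0,"az": -7.12},{"hand": 0,"az": -7.12},{"hand": 0,"az": -7.12},{"hand": 0,"az": -7.12},{"hand": 0,"az": -7.12}]'

```text
validation failed for argument at $.se...
```

Request:
step_arm --series '[{"hand": 0,"az": -7.12},{"hand": 0,"az": -7.12},{"hand": 0,"az": -7.12},{"hand": 0,"az": -7.12},{"hand": 0,"az": -7.12}]'

```text
validation failed for argument at $.se...
```

```bash
cat >> h.py <<'E'
def loc():
    "TCP in stand frame, tool axes offset"
    p=np.load("pose.npy"); o=observe(); Rz=R.from_euler('z',p[2]).as_matrix()
    X=Rz.T@(np.array(o["tool_pos"])-[p[0],p[1],0]); A=R.from_rotvec(o["orientation"]).as_matrix()
    return X,Rz,A,o
def delta(t):
    X,Rz,A,o=loc(); print("t",o["time_s"],"stand",X.round(4),"toolx yaw",np.degrees(np.arctan2(A[1,0],A[0,0])).round(2),"tool z",A[:,2].round(3)," move tool:",(A.T@Rz@(np.array(t)-X)).round(4),"F",np.round(o["ft_force"],1))
E
python3 -c "
from h import *
delta([0,.248,.20])"
```

```text
t 2.3 stand [-0.354  -0.3217  0.2226] toolx yaw 24.4 tool z [-0.  0. -1.]  move tool: [ 0.5187 -0.4252  0.0227] F [0.3 0.2 0.1]
```

Request:
step_arm --series '[{"hand": 0,"tx": 0,"ty": 0,"tz": 0,"ax": 0,"ay": 0,"az": -7.12},{"hand": 0,"tx": 0,"ty": 0,"tz": 0,"ax": 0,"ay": 0,"az": -7.12},{"hand": 0,"tx": 0,"ty": 0,"tz": 0,"ax": 0,"ay": 0,"az": -7.12},{"hand": 0,"tx": 0,"ty": 0,"tz": 0,"ax": 0,"ay": 0,"az": -7.12},{"hand": 0,"tx": 0,"ty": 0,"tz": 0,"ax": 0,"ay": 0,"az": -7.12}]'

```text
time_s: 2.72
tool_pos: [0.2478, -0.5464, 0.2226]
orientation: [-2.716, -1.579, 0.0]
ft_force: [-1.1, -0.4, 0.7]
gripper_width: 0.658
gripper_force: 0.0
```

Request:
step_arm --series '[{"hand": 0,"tx": 0,"ty": 0,"tz": 0,"ax": 0,"ay": 0,"az": -7.12},{"hand": 0,"tx": 0,"ty": 0,"tz": 0,"ax": 0,"ay": 0,"az": -7.12},{"hand": 0,"tx": 0,"ty": 0,"tz": 0,"ax": 0,"ay": 0,"az": -7.12},{"hand": 0,"tx": 0,"ty": 0,"tz": 0,"ax": 0,"ay": 0,"az": -7.12},{"hand": 0,"tx": 0,"ty": 0,"tz": 0,"ax": 0,"ay": 0,"az": -7.12}]'

```text
time_s: 3.13
tool_pos: [0.2478, -0.5464, 0.2226]
orientation: [-2.103, -2.334, -0.0]
ft_force: [-0.4, 0.3, -0.3]
gripper_width: 0.282
gripper_force: 0.0
```

```bash
python3 -c "
from h import *
delta([0,.248,.20])"
```

```text
t 3.1333 stand [-0.354  -0.3217  0.2226] toolx yaw 95.95 tool z [-0.  0. -1.]  move tool: [0.5675 0.3575 0.0227] F [-0.4  0.3 -0.3]
```

Request:
step_arm --series '[{"hand": 0,"tx": 0.033,"ty": 0.021,"tz": 0,"ax": 0,"ay": 0,"az": 0},{"hand": 0,"tx": 0.033,"ty": 0.021,"tz": 0,"ax": 0,"ay": 0,"az": 0},{"hand": 0,"tx": 0.033,"ty": 0.021,"tz": 0,"ax": 0,"ay": 0,"az": 0},{"hand": 0,"tx": 0.033,"ty": 0.021,"tz": 0,"ax": 0,"ay": 0,"az": 0},{"hand": 0,"tx": 0.033,"ty": 0.021,"tz": 0,"ax": 0,"ay": 0,"az": 0}]'

```text
time_s: 3.55
tool_pos: [0.3366, -0.3704, 0.2227]
orientation: [2.111, 2.326, 0.0]
ft_force: [1.0, 0.0, -0.5]
gripper_width: 0.007
gripper_force: 0.0
```

Request:
step_arm --series '[{"hand": 0,"tx": 0.033,"ty": 0.021,"tz": 0,"ax": 0,"ay": 0,"az": 0},{"hand": 0,"tx": 0.033,"ty": 0.021,"tz": 0,"ax": 0,"ay": 0,"az": 0},{"hand": 0,"tx": 0.033,"ty": 0.021,"tz": 0,"ax": 0,"ay": 0,"az": 0},{"hand": 0,"tx": 0.033,"ty": 0.021,"tz": 0,"ax": 0,"ay": 0,"az": 0},{"hand": 0,"tx": 0.033,"ty": 0.021,"tz": 0,"ax": 0,"ay": 0,"az": 0}]'

```text
time_s: 3.97
tool_pos: [0.4252, -0.1958, 0.2229]
orientation: [2.11, 2.326, 0.0]
ft_force: [-0.2, -0.2, 1.5]
gripper_width: 0.006
gripper_force: 0.0
```

Request:
step_arm --series '[{"hand": 0,"tx": 0.033,"ty": 0.021,"tz": 0,"ax": 0,"ay": 0,"az": 0},{"hand": 0,"tx": 0.033,"ty": 0.021,"tz": 0,"ax": 0,"ay": 0,"az": 0},{"hand": 0,"tx": 0.033,"ty": 0.021,"tz": 0,"ax": 0,"ay": 0,"az": 0},{"hand": 0,"tx": 0.033,"ty": 0.021,"tz": 0,"ax": 0,"ay": 0,"az": 0},{"hand": 0,"tx": 0.033,"ty": 0.021,"tz": 0,"ax": 0,"ay": 0,"az": 0}]'

```text
time_s: 4.38
tool_pos: [0.5137, -0.0211, 0.2229]
orientation: [2.11, 2.327, 0.0]
ft_force: [0.5, -0.7, 0.9]
gripper_width: 0.008
gripper_force: 0.0
```

Run:
```python
from h import *
delta([0,.248,.20])
im=read_camera("wrist"); c=cam("wrist"); X,Rz,A,o=loc(); p=np.load("pose.npy")
print(c[1])
for t,z in(("tray_handle",.058),("board_drop_edge",.096),("garlic",.096),("tomato_center",.125)):
    for d in pinpoint("wrist",t):
        W=atz(ray(c,d["point"]),z);print(t,round(d["p"],2),(np.array(d["point"])*[640,400]).round(),W.round(3),(Rz.T@(W-[p[0],p[1],0])).round(3))
cv2.imwrite("pics/w1.png",im[:,:,::-1])
```

```text
t 4.3833 stand [-0.0382  0.1751  0.2229] toolx yaw 95.61 tool z [ 0.001 -0.    -1.   ]  move tool: [0.0729 0.0382 0.0229] F [ 0.5 -0.7  0.9]
[0.50914818 0.05742488 0.38564833]
tray_handle 0.59 [353.  88.] [0.543 0.074 0.058] [0.    0.267 0.058]
board_drop_edge 0.74 [356. 170.] [0.55  0.007 0.096] [0.001 0.2   0.096]
tomato_center 0.89 [534. 357.] [ 0.728 -0.142  0.125] [0.163 0.034 0.125]
tomato_center 0.75 [541. 102.] [0.674 0.075 0.125] [0.131 0.256 0.125]
```

View pics/w1.png

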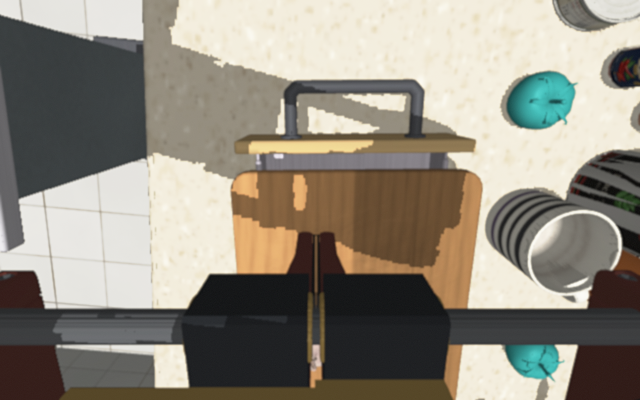

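The wrist picture shows the handle bar at (354,87), the panel at row 145 and the board end at row 170. The turquoise look-alikes are off to the right. Next I move over the gap and go down.

Request:
step_arm --series '[{"hand": 0,"tx": 0.034,"ty": 0.019,"tz": 0,"ax": 0,"ay": 0,"az": 0},{"hand": 0,"tx": 0.034,"ty": 0.019,"tz": 0,"ax": 0,"ay": 0,"az": 0},{"hand": 0,"tx": 0,"ty": 0,"tz": 0.035,"ax": 0,"ay": 0,"az": 0},{"hand": 0,"tx": 0,"ty": 0,"tz": 0.035,"ax": 0,"ay": 0,"az": 0},{"hand": 0,"tx": 0,"ty": 0,"tz": 0.02,"ax": 0,"ay": 0,"az": 0}]'

```text
time_s: 5.05
tool_pos: [0.5425, 0.0472, 0.1301]
orientation: [-2.11, -2.325, 0.003]
ft_force: [-0.8, 0.2, 0.3]
gripper_width: 0.004
gripper_force: 0.0
```

Run:
```python
from h import *
delta([0,.243,.04])
im=read_camera("wrist"); c=cam("wrist"); X,Rz,A,o=loc(); p=np.load("pose.npy")
for t,z in(("tray_handle",.058),("board_drop_edge",.096)):
    for d in pinpoint("wrist",t):
        W=atz(ray(c,d["point"]),z);print(t,round(d["p"],2),(np.array(d["point"])*[640,400]).round(),(Rz.T@(W-[p[0],p[1],0])).round(3))
P=o["tool_pos"]; print("tip proj on z=.058",proj(c,[P[0],P[1],.058]))
cv2.imwrite("pics/w2.png",im[:,:,::-1])
```

```text
t 5.05 stand [-0.0028  0.2403  0.1301] toolx yaw 95.54 tool z [-0.003 -0.    -1.   ]  move tool: [0.0027 0.0031 0.0901] F [-0.8  0.2  0.3]
tray_handle 0.82 [311. 180.] [-0.009  0.263  0.058]
board_drop_edge 0.58 [315. 297.] [-0.006  0.195  0.096]
tip proj on z=.058 [316.10643987 210.93688145]
```

View pics/w2.png

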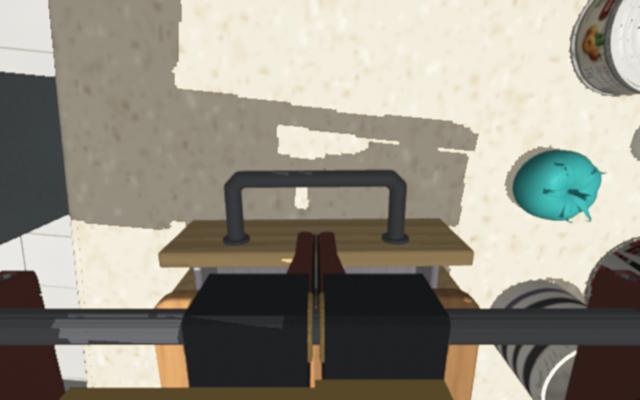

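The picture shows the bar at row 178 and the panel at row 238. The fingers' line down meets that level at (316,211), mid-gap. I go down and then pull slowly.

Request:
step_arm --series '[{"hand": 0,"tx": 0,"ty": 0,"tz": 0.025,"ax": 0,"ay": 0,"az": 0},{"hand": 0,"tx": 0,"ty": 0,"tz": 0.025,"ax": 0,"ay": 0,"az": 0},{"hand": 0,"tx": 0,"ty": 0,"tz": 0.025,"ax": 0,"ay": 0,"az": 0},{"hand": 0,"tx": 0,"ty": 0,"tz": 0.01,"ax": 0,"ay": 0,"az": 0},{"hand": 0,"tx": 0,"ty": 0,"tz": 0,"ax": 0,"ay": 0,"az": 0}]'

```text
time_s: 5.62
tool_pos: [0.5436, 0.0475, 0.0472]
orientation: [-2.111, -2.325, 0.002]
ft_force: [-0.7, -0.1, 0.4]
gripper_width: 0.006
gripper_force: 0.0
```

Request:
step_arm --series '[{"hand": 0,"tx": 0.012,"ty": 0,"tz": 0,"ax": 0,"ay": 0,"az": 0},{"hand": 0,"tx": 0.012,"ty": 0,"tz": 0,"ax": 0,"ay": 0,"az": 0},{"hand": 0,"tx": 0.012,"ty": 0,"tz": 0,"ax": 0,"ay": 0,"az": 0},{"hand": 0,"tx": 0.012,"ty": 0,"tz": 0,"ax": 0,"ay": 0,"az": 0},{"hand": 0,"tx": 0.012,"ty": 0,"tz": 0,"ax": 0,"ay": 0,"az": 0}]'

```text
time_s: 6.03
tool_pos: [0.5391, 0.1097, 0.0489]
orientation: [2.108, 2.327, 0.003]
ft_force: [0.0, -3.0, 3.2]
gripper_width: 0.006
gripper_force: 1.4
```

Request:
step_arm --series '[{"hand": 0,"tx": 0.012,"ty": 0,"tz": 0,"ax": 0,"ay": 0,"az": 0},{"hand": 0,"tx": 0.012,"ty": 0,"tz": 0,"ax": 0,"ay": 0,"az": 0},{"hand": 0,"tx": 0.012,"ty": 0,"tz": 0,"ax": 0,"ay": 0,"az": 0},{"hand": 0,"tx": 0.012,"ty": 0,"tz": 0,"ax": 0,"ay": 0,"az": 0},{"hand": 0,"tx": 0.006,"ty": 0,"tz": 0,"ax": 0,"ay": 0,"az": 0}]'

```text
time_s: 6.45
tool_pos: [0.5329, 0.1638, 0.0477]
orientation: [-2.109, -2.328, -0.001]
ft_force: [1.3, -1.9, 1.5]
gripper_width: 0.003
gripper_force: 1.1
```

Request:
step_arm --series '[{"hand": 0,"tx": 0.005,"ty": 0,"tz": 0,"ax": 0,"ay": 0,"az": 0},{"hand": 0,"tx": 0.005,"ty": 0,"tz": 0,"ax": 0,"ay": 0,"az": 0},{"hand": 0,"tx": 0.004,"ty": 0,"tz": 0,"ax": 0,"ay": 0,"az": 0},{"hand": 0,"tx": 0,"ty": 0,"tz": 0,"ax": 0,"ay": 0,"az": 0}]'

```text
time_s: 6.78
tool_pos: [0.5313, 0.1765, 0.0475]
orientation: [-2.11, -2.326, 0.0]
ft_force: [0.8, 0.3, -0.6]
gripper_width: 0.009
gripper_force: 0.0
```

Run:
```python
from h import *
delta([.045,-.025,.118])
read_camera("top");read_camera("side"); X,Rz,A,o=loc(); p=np.load("pose.npy")
for n in("top","side"):
  c=cam(n)
  for t,z in(("tray_handle",.058),("tomato_center",.125),("board_drop_edge",.096),("tray_in",.009)):
    for d in pinpoint(n,t):
        W=atz(ray(c,d["point"]),z);print(n,t,round(d["p"],2),(np.array(d["point"])*[640,400]).round(),(Rz.T@(W-[p[0],p[1],0])).round(3))
```

```text
t 6.7833 stand [-0.0013  0.37    0.0475] toolx yaw 95.59 tool z [-0.001  0.001 -1.   ]  move tool: [-0.395   0.0463 -0.0708] F [ 0.8  0.3 -0.6]
top tomato_center 0.87 [224. 262.] [-0.087  0.455  0.125]
top tomato_center 0.68 [378. 199.] [0.054 0.021 0.125]
top tomato_center 0.55 [294. 166.] [0.164 0.249 0.125]
top board_drop_edge 0.89 [316. 223.] [-0.001  0.198  0.096]
top tray_in 0.56 [306. 227.] [-0.006  0.229  0.009]
side tray_handle 0.93 [326. 261.] [-0.009  0.389  0.058]
side tomato_center 0.92 [354. 301.] [-0.101  0.596  0.125]
side tomato_center 0.6 [271. 235.] [0.117 0.418 0.125]
side tomato_center 0.52 [348. 212.] [-0.033  0.248  0.125]
side tomato_center 0.44 [285. 189.] [0.173 0.151 0.125]
side board_drop_edge 0.61 [342. 208.] [-0.005  0.165  0.096]
side tray_in 0.7 [357. 177.] [ 0.018 -0.333  0.009]
side tray_in 0.69 [337. 248.] [-0.008  0.244  0.009]
```

Request:
step_arm --series '[{"hand": 0,"tx": -0.006,"ty": 0,"tz": 0,"ax": 0,"ay": 0,"az": 0},{"hand": 0,"tx": 0,"ty": 0,"tz": -0.03,"ax": 0,"ay": 0,"az": 0},{"hand": 0,"tx": 0,"ty": 0,"tz": -0.04,"ax": 0,"ay": 0,"az": 0},{"hand": 0,"tx": 0,"ty": 0,"tz": -0.04,"ax": 0,"ay": 0,"az": 0},{"hand": 0.41,"tx": 0,"ty": 0,"tz": -0.04,"ax": 0,"ay": 0,"az": 0}]'

```text
time_s: 7.7
tool_pos: [0.5317, 0.1691, 0.1991]
orientation: [-2.11, -2.326, 0.002]
ft_force: [0.6, -0.3, 0.3]
gripper_width: 0.047
gripper_force: 0.0
```

Request:
step_arm --series '[{"hand": 0.41,"tx": 0,"ty": 0.02,"tz": -0.03,"ax": 0,"ay": 0,"az": 0},{"hand": 0.41,"tx": -0.036,"ty": 0.013,"tz": -0.01,"ax": 0,"ay": 0,"az": 0},{"hand": 0.41,"tx": -0.036,"ty": 0.013,"tz": 0,"ax": 0,"ay": 0,"az": 0},{"hand": 0.41,"tx": -0.036,"ty": 0,"tz": 0,"ax": 0,"ay": 0,"az": 0},{"hand": 0.41,"tx": -0.036,"ty": 0,"tz": 0,"ax": 0,"ay": 0,"az": 0}]'

```text
time_s: 8.12
tool_pos: [0.5929, 0.0291, 0.2382]
orientation: [2.109, 2.327, 0.001]
ft_force: [-0.0, 1.1, -0.2]
gripper_width: 0.399
gripper_force: 0.0
```

Request:
step_arm --series '[{"hand": 0.41,"tx": -0.036,"ty": 0,"tz": 0,"ax": 0,"ay": 0,"az": 0},{"hand": 0.41,"tx": -0.036,"ty": 0,"tz": 0,"ax": 0,"ay": 0,"az": 0},{"hand": 0.41,"tx": -0.036,"ty": 0,"tz": 0,"ax": 0,"ay": 0,"az": 0},{"hand": 0.41,"tx": -0.036,"ty": 0,"tz": 0,"ax": 0,"ay": 0,"az": 0},{"hand": 0.41,"tx": 0,"ty": 0,"tz": 0,"ax": 0,"ay": 0,"az": 0}]'

```text
time_s: 8.53
tool_pos: [0.6067, -0.1193, 0.2376]
orientation: [2.114, 2.32, -0.003]
ft_force: [1.4, -0.1, 1.3]
gripper_width: 0.411
gripper_force: 0.0
```

Run:
```python
from h import *
delta([.045,-.03,.118])
im=read_camera("wrist"); c=cam("wrist"); X,Rz,A,o=loc(); p=np.load("pose.npy")
for t,z in(("tomato_center",.125),("garlic",.096),("onion",.096),("board_drop_edge",.096),("tray_handle",.058)):
    for d in pinpoint("wrist",t):
        W=atz(ray(c,d["point"]),z);print(t,round(d["p"],2),(np.array(d["point"])*[640,400]).round(),(Rz.T@(W-[p[0],p[1],0])).round(3))
print(o["gripper_width"])
cv2.imwrite("pics/w3.png",im[:,:,::-1])
```

```text
t 8.5333 stand [0.0448 0.0683 0.2376] toolx yaw 95.33 tool z [ 0.001 -0.003 -1.   ]  move tool: [-0.0979  0.0006  0.1199] F [ 1.4 -0.1  1.3]
tomato_center 0.94 [316. 243.] [0.045 0.029 0.125]
tomato_center 0.8 [471. 271.] [0.182 0.002 0.125]
garlic 0.95 [221. 209.] [-0.043  0.051  0.096]
onion 0.73 [267. 358.] [-0.007 -0.114  0.096]
board_drop_edge 0.91 [256.  37.] [-0.003  0.196  0.096]
0.4098381880843755
```

View pics/w3.png

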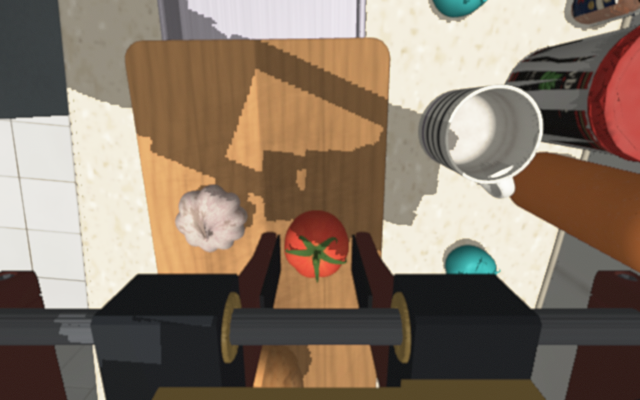

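The tomato is at (316,243), squarely between the fingers' line. The garlic is at (212,217), clear to the left. I move back behind the tomato and go down.

Request:
step_arm --series '[{"hand": 0.41,"tx": -0.034,"ty": 0,"tz": 0,"ax": 0,"ay": 0,"az": 0},{"hand": 0.41,"tx": -0.034,"ty": 0,"tz": 0,"ax": 0,"ay": 0,"az": 0},{"hand": 0.41,"tx": -0.03,"ty": 0,"tz": 0,"ax": 0,"ay": 0,"az": 0},{"hand": 0.41,"tx": 0,"ty": 0,"tz": 0,"ax": 0,"ay": 0,"az": 0},{"hand": 0.41,"tx": 0,"ty": 0,"tz": 0.03,"ax": 0,"ay": 0,"az": 0}]'

```text
time_s: 9.25
tool_pos: [0.6199, -0.2119, 0.2131]
orientation: [2.104, 2.319, 0.006]
ft_force: [1.2, 0.3, 0.7]
gripper_width: 0.415
gripper_force: 0.0
```

Request:
step_arm --series '[{"hand": 0.41,"tx": 0,"ty": 0,"tz": 0.03,"ax": 0,"ay": 0,"az": 0},{"hand": 0.41,"tx": 0,"ty": 0,"tz": 0.03,"ax": 0,"ay": 0,"az": 0},{"hand": 0.41,"tx": 0,"ty": 0,"tz": 0.018,"ax": 0,"ay": 0,"az": 0},{"hand": 0.41,"tx": 0,"ty": 0,"tz": 0.01,"ax": 0,"ay": 0,"az": 0},{"hand": 0.41,"tx": 0,"ty": 0,"tz": 0,"ax": 0,"ay": 0,"az": 0}]'

```text
time_s: 9.67
tool_pos: [0.6142, -0.2077, 0.1173]
orientation: [-2.105, -2.325, 0.002]
ft_force: [0.0, 0.3, -0.4]
gripper_width: 0.414
gripper_force: 0.0
```

Run:
```python
from h import *
delta([.045,.185,.118])
im=read_camera("wrist"); c=cam("wrist"); X,Rz,A,o=loc(); p=np.load("pose.npy")
for t,z in(("tomato_center",.125),("garlic",.096),("board_drop_edge",.096)):
    for d in pinpoint("wrist",t):
        W=atz(ray(c,d["point"]),z);print(t,round(d["p"],2),(np.array(d["point"])*[640,400]).round(),(Rz.T@(W-[p[0],p[1],0])).round(3))
cv2.imwrite("pics/w4.png",im[:,:,::-1])
```

```text
t 9.6667 stand [ 0.0437 -0.0204  0.1173] toolx yaw 95.69 tool z [-0.004  0.002 -1.   ]  move tool: [ 2.054e-01  1.600e-03 -2.000e-04] F [ 0.   0.3 -0.4]
tomato_center 0.81 [554. 244.] [ 0.162 -0.014  0.125]
tomato_center 0.65 [321. 170.] [0.047 0.023 0.125]
garlic 0.69 [146. 113.] [-0.044  0.047  0.096]
```

View pics/w4.png

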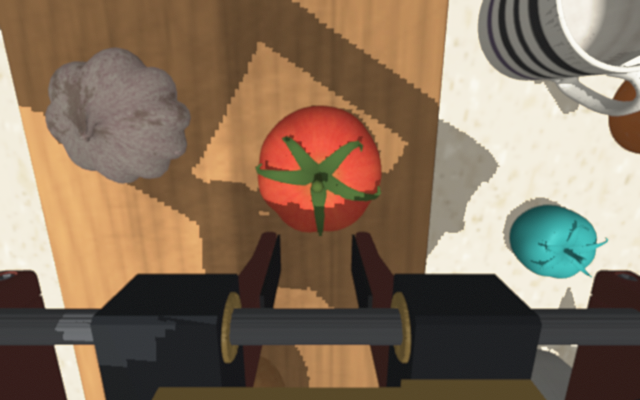

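The tomato at (321,170) stands just ahead of the fingers and is centred. I sweep slowly.

Request:
step_arm --series '[{"hand": 0.41,"tx": 0.003,"ty": 0,"tz": 0,"ax": 0,"ay": 0,"az": 0},{"hand": 0.41,"tx": 0.003,"ty": 0,"tz": 0,"ax": 0,"ay": 0,"az": 0},{"hand": 0.41,"tx": 0.003,"ty": 0,"tz": 0,"ax": 0,"ay": 0,"az": 0},{"hand": 0.41,"tx": 0.003,"ty": 0,"tz": 0,"ax": 0,"ay": 0,"az": 0},{"hand": 0.41,"tx": 0.004,"ty": 0,"tz": 0,"ax": 0,"ay": 0,"az": 0}]'

```text
time_s: 10.28
tool_pos: [0.6143, -0.1938, 0.12]
orientation: [2.11, 2.327, 0.0]
ft_force: [1.0, -0.4, 0.2]
gripper_width: 0.41
gripper_force: 0.3
```

Request:
step_arm --series '[{"hand": 0.41,"tx": 0.005,"ty": 0,"tz": 0,"ax": 0,"ay": 0,"az": 0},{"hand": 0.41,"tx": 0.005,"ty": 0,"tz": 0,"ax": 0,"ay": 0,"az": 0},{"hand": 0.41,"tx": 0.005,"ty": 0,"tz": 0,"ax": 0,"ay": 0,"az": 0},{"hand": 0.41,"tx": 0.005,"ty": 0,"tz": 0,"ax": 0,"ay": 0,"az": 0},{"hand": 0.41,"tx": 0.005,"ty": 0,"tz": 0,"ax": 0,"ay": 0,"az": 0}]'

```text
time_s: 10.7
tool_pos: [0.6117, -0.1686, 0.1197]
orientation: [-2.11, -2.327, -0.0]
ft_force: [0.0, -0.3, -0.4]
gripper_width: 0.409
gripper_force: 0.4
```

```bash
cat > look.py <<'E'
from h import *
delta([.04,.185,.118])
X,Rz,A,o=loc(); p=np.load("pose.npy")
for n in("wrist","top"):
  im=read_camera(n); c=cam(n)
  for t,z in(("tomato_center",.125),("garlic",.096)):
    for d in pinpoint(n,t):
        W=Rz.T@(atz(ray(c,d["point"]),z)-[p[0],p[1],0])
        if abs(W[0])<.11 and W[1]<.42: print(n,t,round(d["p"],2),(np.array(d["point"])*[640,400]).round(),W.round(3))
E
python3 look.py
```

```text
t 10.7 stand [0.045  0.0188 0.1197] toolx yaw 95.6 tool z [ 0.  0. -1.]  move tool: [ 0.1662 -0.005   0.0017] F [ 0.  -0.3 -0.4]
wrist tomato_center 0.96 [313. 196.] [0.044 0.051 0.125]
wrist garlic 0.91 [155. 188.] [-0.044  0.047  0.096]
top tomato_center 0.59 [368. 201.] [0.049 0.051 0.125]
top garlic 0.37 [371. 233.] [-0.038  0.046  0.096]
```

Request:
step_arm --series '[{"hand": 0.41,"tx": 0.006,"ty": 0,"tz": 0,"ax": 0,"ay": 0,"az": 0},{"hand": 0.41,"tx": 0.006,"ty": 0,"tz": 0,"ax": 0,"ay": 0,"az": 0},{"hand": 0.41,"tx": 0.006,"ty": 0,"tz": 0,"ax": 0,"ay": 0,"az": 0},{"hand": 0.41,"tx": 0.006,"ty": 0,"tz": 0,"ax": 0,"ay": 0,"az": 0},{"hand": 0.41,"tx": 0.006,"ty": 0,"tz": 0,"ax": 0,"ay": 0,"az": 0}]'

```text
time_s: 11.42
tool_pos: [0.6087, -0.1384, 0.1196]
orientation: [-2.11, -2.327, -0.0]
ft_force: [1.1, -0.7, -0.6]
gripper_width: 0.412
gripper_force: 0.2
```

Request:
step_arm --series '[{"hand": 0.41,"tx": 0.006,"ty": 0,"tz": 0,"ax": 0,"ay": 0,"az": 0},{"hand": 0.41,"tx": 0.006,"ty": 0,"tz": 0,"ax": 0,"ay": 0,"az": 0},{"hand": 0.41,"tx": 0.006,"ty": 0,"tz": 0,"ax": 0,"ay": 0,"az": 0},{"hand": 0.41,"tx": 0.006,"ty": 0,"tz": 0,"ax": 0,"ay": 0,"az": 0},{"hand": 0.41,"tx": 0.006,"ty": 0,"tz": 0,"ax": 0,"ay": 0,"az": 0}]'

```text
time_s: 11.83
tool_pos: [0.6058, -0.1087, 0.1197]
orientation: [-2.11, -2.327, -0.0]
ft_force: [0.2, 0.4, -0.2]
gripper_width: 0.412
gripper_force: 0.2
```

Request:
step_arm --series '[{"hand": 0.41,"tx": 0.006,"ty": -0.001,"tz": 0,"ax": 0,"ay": 0,"az": 0},{"hand": 0.41,"tx": 0.006,"ty": -0.001,"tz": 0,"ax": 0,"ay": 0,"az": 0},{"hand": 0.41,"tx": 0.006,"ty": -0.001,"tz": 0,"ax": 0,"ay": 0,"az": 0},{"hand": 0.41,"tx": 0.006,"ty": -0.001,"tz": 0,"ax": 0,"ay": 0,"az": 0},{"hand": 0.41,"tx": 0.006,"ty": -0.001,"tz": 0,"ax": 0,"ay": 0,"az": 0}]'

```text
time_s: 12.25
tool_pos: [0.5978, -0.0794, 0.1197]
orientation: [-2.11, -2.327, -0.0]
ft_force: [-0.2, -0.3, -0.7]
gripper_width: 0.411
gripper_force: 0.2
```

```bash
python3 look.py
```

```text
t 12.25 stand [0.0398 0.1089 0.1197] toolx yaw 95.59 tool z [-0.  0. -1.]  move tool: [0.0761 0.0002 0.0017] F [-0.2 -0.3 -0.7]
wrist tomato_center 0.68 [314. 201.] [0.039 0.139 0.125]
top tomato_center 0.54 [336. 206.] [0.041 0.14  0.125]
top garlic 0.57 [369. 234.] [-0.04   0.051  0.096]
```

Request:
step_arm --series '[{"hand": 0.41,"tx": 0.006,"ty": -0.001,"tz": 0,"ax": 0,"ay": 0,"az": 0},{"hand": 0.41,"tx": 0.006,"ty": -0.001,"tz": 0,"ax": 0,"ay": 0,"az": 0},{"hand": 0.41,"tx": 0.006,"ty": -0.001,"tz": 0,"ax": 0,"ay": 0,"az": 0},{"hand": 0.41,"tx": 0.006,"ty": -0.001,"tz": 0,"ax": 0,"ay": 0,"az": 0},{"hand": 0.41,"tx": 0.006,"ty": -0.001,"tz": 0,"ax": 0,"ay": 0,"az": 0}]'

```text
time_s: 12.97
tool_pos: [0.5898, -0.0499, 0.1197]
orientation: [-2.11, -2.327, -0.0]
ft_force: [-0.1, -0.9, 0.2]
gripper_width: 0.409
gripper_force: 0.3
```

Request:
step_arm --series '[{"hand": 0.41,"tx": 0.006,"ty": 0,"tz": 0,"ax": 0,"ay": 0,"az": 0},{"hand": 0.41,"tx": 0.006,"ty": 0,"tz": 0,"ax": 0,"ay": 0,"az": 0},{"hand": 0.41,"tx": 0.006,"ty": 0,"tz": 0,"ax": 0,"ay": 0,"az": 0},{"hand": 0.41,"tx": 0.006,"ty": 0,"tz": 0,"ax": 0,"ay": 0,"az": 0},{"hand": 0.41,"tx": 0.006,"ty": 0,"tz": 0,"ax": 0,"ay": 0,"az": 0}]'

```text
time_s: 13.38
tool_pos: [0.5871, -0.02, 0.1197]
orientation: [-2.11, -2.327, -0.0]
ft_force: [1.0, 0.2, 0.0]
gripper_width: 0.413
gripper_force: 0.0
```

Request:
step_arm --series '[{"hand": 0.41,"tx": 0.006,"ty": 0,"tz": 0,"ax": 0,"ay": 0,"az": 0},{"hand": 0.41,"tx": 0.006,"ty": 0,"tz": 0,"ax": 0,"ay": 0,"az": 0},{"hand": 0.41,"tx": 0.006,"ty": 0,"tz": 0,"ax": 0,"ay": 0,"az": 0},{"hand": 0.41,"tx": 0,"ty": 0,"tz": 0,"ax": 0,"ay": 0,"az": 0},{"hand": 0.41,"tx": 0,"ty": 0,"tz": 0,"ax": 0,"ay": 0,"az": 0}]'

```text
time_s: 13.8
tool_pos: [0.5854, -0.0025, 0.1197]
orientation: [-2.109, -2.328, 0.0]
ft_force: [0.1, 1.0, 0.9]
gripper_width: 0.413
gripper_force: 0.0
```

Request:
step_arm --series '[{"hand": 0.41,"tx": 0,"ty": 0,"tz": -0.03,"ax": 0,"ay": 0,"az": 0},{"hand": 0,"tx": 0,"ty": 0,"tz": -0.03,"ax": 0,"ay": 0,"az": 0},{"hand": 0,"tx": 0,"ty": 0,"tz": -0.03,"ax": 0,"ay": 0,"az": 0}]'

```text
time_s: 14.05
tool_pos: [0.5848, -0.0032, 0.2102]
orientation: [-2.11, -2.326, 0.002]
ft_force: [0.6, -0.1, 0.6]
gripper_width: 0.299
gripper_force: 0.0
```

```bash
python3 look.py
python3 - <<'E'
from h import *
im=np.vstack([cv2.resize(read_camera(n),(480,300)) for n in("wrist","side")]);cv2.imwrite("pics/w5.png",im[:,:,::-1])
c=cam("side");X,Rz,A,o=loc(); p=np.load("pose.npy")
for n in("side","wrist"):
  c=cam(n)
  for t,z in(("tray_handle",.058),("tomato_center",.038)):
    for d in pinpoint(n,t): print(n,t,round(d["p"],2),(Rz.T@(atz(ray(c,d["point"]),z)-[p[0],p[1],0])).round(3))
E
```

```text
t 14.05 stand [0.0344 0.1861 0.2102] toolx yaw 95.58 tool z [-0.002  0.    -1.   ]  move tool: [-0.0011  0.0058  0.0922] F [ 0.6 -0.1  0.6]
wrist tomato_center 0.84 [337. 133.] [0.055 0.238 0.125]
top tomato_center 0.51 [304. 206.] [0.049 0.227 0.125]
top garlic 0.67 [369. 235.] [-0.045  0.052  0.096]
side tray_handle 0.86 [-0.006  0.396  0.058]
side tray_handle 0.34 [-0.027 -0.06   0.058]
side tomato_center 0.89 [0.172 0.269 0.038]
side tomato_center 0.66 [0.046 0.231 0.038]
side tomato_center 0.62 [-0.089  0.494  0.038]
side tomato_center 0.51 [ 0.237 -0.052  0.038]
wrist tomato_center 0.91 [ 0.221 -0.041  0.038]
wrist tomato_center 0.87 [0.049 0.23  0.038]
wrist tomato_center 0.85 [0.185 0.249 0.038]
```

View pics/w5.png

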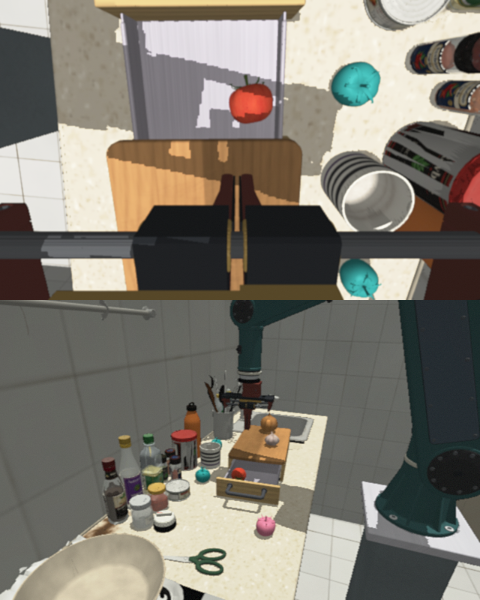

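The tomato lies in the tray, at wrist crop (250,102), and the garlic and onion have not moved. I go back over the handle gap and down.

Request:
step_arm --series '[{"hand": 0,"tx": 0.035,"ty": -0.008,"tz": 0,"ax": 0,"ay": 0,"az": 0},{"hand": 0,"tx": 0.035,"ty": -0.008,"tz": 0,"ax": 0,"ay": 0,"az": 0},{"hand": 0,"tx": 0.035,"ty": -0.008,"tz": 0,"ax": 0,"ay": 0,"az": 0},{"hand": 0,"tx": 0.035,"ty": -0.01,"tz": 0,"ax": 0,"ay": 0,"az": 0},{"hand": 0,"tx": 0.036,"ty": 0,"tz": 0,"ax": 0,"ay": 0,"az": 0}]'

```text
time_s: 15.07
tool_pos: [0.532, 0.17, 0.2093]
orientation: [-2.11, -2.326, 0.003]
ft_force: [0.4, -1.2, -0.3]
gripper_width: 0.007
gripper_force: 0.0
```

Request:
step_arm --series '[{"hand": 0,"tx": 0,"ty": 0,"tz": 0.03,"ax": 0,"ay": 0,"az": 0},{"hand": 0,"tx": 0,"ty": 0,"tz": 0.03,"ax": 0,"ay": 0,"az": 0},{"hand": 0,"tx": 0,"ty": 0,"tz": 0,"ax": 0,"ay": 0,"az": 0}]'

```text
time_s: 15.32
tool_pos: [0.5303, 0.1691, 0.1449]
orientation: [-2.105, -2.325, 0.011]
ft_force: [-0.1, -1.0, -0.9]
gripper_width: 0.002
gripper_force: 0.0
```

Run:
```python
from h import *
delta([0,.363,.045])
im=read_camera("wrist"); c=cam("wrist"); P=observe()["tool_pos"]
print("tip at .058:",proj(c,[P[0],P[1],.058]))
cv2.imwrite("pics/w6.png",im[:,:,::-1])
```

```text
t 15.3167 stand [-0.0031  0.3628  0.1449] toolx yaw 95.7 tool z [-0.009 -0.002 -1.   ]  move tool: [0.0003 0.004  0.0999] F [-0.1 -1.  -0.9]
tip at .058: [316.17861739 202.87653753]
```

View pics/w6.png

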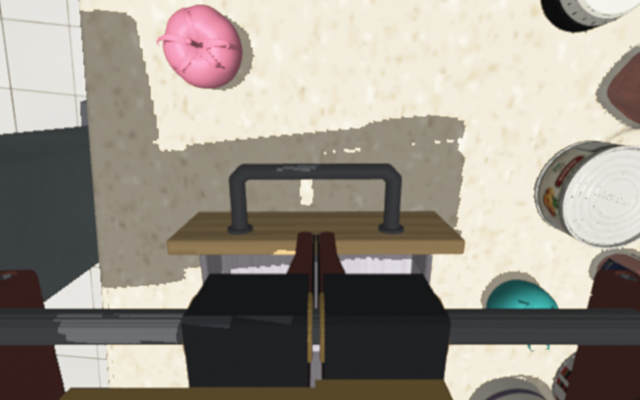

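The bar is at row 171, the panel foot at row 230 and the line down at row 203, which is mid-gap. I go down and push home slowly.

Request:
step_arm --series '[{"hand": 0,"tx": 0,"ty": 0,"tz": 0.03,"ax": 0,"ay": 0,"az": 0},{"hand": 0,"tx": 0,"ty": 0,"tz": 0.03,"ax": 0,"ay": 0,"az": 0},{"hand": 0,"tx": 0,"ty": 0,"tz": 0.025,"ax": 0,"ay": 0,"az": 0},{"hand": 0,"tx": 0,"ty": 0,"tz": 0.01,"ax": 0,"ay": 0,"az": 0},{"hand": 0,"tx": 0,"ty": 0,"tz": 0,"ax": 0,"ay": 0,"az": 0}]'

```text
time_s: 15.78
tool_pos: [0.5337, 0.1683, 0.0537]
orientation: [-2.11, -2.325, 0.004]
ft_force: [-0.0, -0.1, -0.1]
gripper_width: 0.004
gripper_force: 0.0
```

Request:
step_arm --series '[{"hand": 0,"tx": -0.004,"ty": 0,"tz": 0,"ax": 0,"ay": 0,"az": 0},{"hand": 0,"tx": -0.004,"ty": 0,"tz": 0,"ax": 0,"ay": 0,"az": 0},{"hand": 0,"tx": -0.005,"ty": 0,"tz": 0,"ax": 0,"ay": 0,"az": 0},{"hand": 0,"tx": -0.006,"ty": 0,"tz": 0,"ax": 0,"ay": 0,"az": 0},{"hand": 0,"tx": -0.007,"ty": 0,"tz": 0,"ax": 0,"ay": 0,"az": 0}]'

```text
time_s: 16.2
tool_pos: [0.5385, 0.143, 0.0561]
orientation: [2.109, 2.326, 0.005]
ft_force: [1.7, 2.7, 1.2]
gripper_width: 0.007
gripper_force: 1.2
```

Request:
step_arm --series '[{"hand": 0,"tx": -0.008,"ty": 0,"tz": 0,"ax": 0,"ay": 0,"az": 0},{"hand": 0,"tx": -0.008,"ty": 0,"tz": 0,"ax": 0,"ay": 0,"az": 0},{"hand": 0,"tx": -0.008,"ty": 0,"tz": 0,"ax": 0,"ay": 0,"az": 0},{"hand": 0,"tx": -0.008,"ty": 0,"tz": 0,"ax": 0,"ay": 0,"az": 0},{"hand": 0,"tx": -0.008,"ty": 0,"tz": 0,"ax": 0,"ay": 0,"az": 0}]'

```text
time_s: 16.62
tool_pos: [0.5409, 0.1023, 0.0547]
orientation: [-2.111, -2.327, -0.0]
ft_force: [0.9, 2.8, 1.3]
gripper_width: 0.007
gripper_force: 1.3
```

Request:
step_arm --series '[{"hand": 0,"tx": -0.008,"ty": 0,"tz": 0,"ax": 0,"ay": 0,"az": 0},{"hand": 0,"tx": -0.008,"ty": 0,"tz": 0,"ax": 0,"ay": 0,"az": 0},{"hand": 0,"tx": -0.008,"ty": 0,"tz": 0,"ax": 0,"ay": 0,"az": 0},{"hand": 0,"tx": -0.008,"ty": 0,"tz": 0,"ax": 0,"ay": 0,"az": 0},{"hand": 0,"tx": -0.008,"ty": 0,"tz": 0,"ax": 0,"ay": 0,"az": 0}]'

```text
time_s: 17.03
tool_pos: [0.5449, 0.0627, 0.0546]
orientation: [-2.11, -2.327, -0.0]
ft_force: [1.6, 3.2, 0.5]
gripper_width: 0.004
gripper_force: 1.3
```

Request:
step_arm --series '[{"hand": 0,"tx": -0.008,"ty": 0,"tz": 0,"ax": 0,"ay": 0,"az": 0},{"hand": 0,"tx": -0.008,"ty": 0,"tz": 0,"ax": 0,"ay": 0,"az": 0},{"hand": 0,"tx": -0.007,"ty": 0,"tz": 0,"ax": 0,"ay": 0,"az": 0},{"hand": 0,"tx": -0.006,"ty": 0,"tz": 0,"ax": 0,"ay": 0,"az": 0},{"hand": 0,"tx": -0.006,"ty": 0,"tz": 0,"ax": 0,"ay": 0,"az": 0}]'

```text
time_s: 17.45
tool_pos: [0.5481, 0.028, 0.0546]
orientation: [-2.11, -2.327, 0.0]
ft_force: [0.9, 3.4, -0.2]
gripper_width: 0.008
gripper_force: 1.2
```

```bash
python3 -c "
from h import *
delta([0,.206,.048])"
```

```text
t 17.45 stand [0.0008 0.2207 0.0546] toolx yaw 95.59 tool z [-0.  0. -1.]  move tool: [-0.0147 -0.0008  0.0066] F [ 0.9  3.4 -0.2]
```

Request:
step_arm --series '[{"hand": 0,"tx": -0.004,"ty": 0,"tz": 0,"ax": 0,"ay": 0,"az": 0},{"hand": 0,"tx": -0.003,"ty": 0,"tz": 0,"ax": 0,"ay": 0,"az": 0},{"hand": 0,"tx": -0.002,"ty": 0,"tz": 0,"ax": 0,"ay": 0,"az": 0}]'

```text
time_s: 17.7
tool_pos: [0.5489, 0.0193, 0.0546]
orientation: [-2.11, -2.327, 0.0]
ft_force: [0.6, 3.2, -0.2]
gripper_width: 0.009
gripper_force: 1.0
```

Request:
step_arm --series '[{"hand": 0,"tx": -0.002,"ty": 0,"tz": 0,"ax": 0,"ay": 0,"az": 0},{"hand": 0,"tx": -0.002,"ty": 0,"tz": 0,"ax": 0,"ay": 0,"az": 0}]'

```text
time_s: 17.87
tool_pos: [0.5493, 0.0157, 0.0546]
orientation: [-2.11, -2.327, 0.0]
ft_force: [0.5, 2.1, -0.5]
gripper_width: 0.008
gripper_force: 1.1
```

Request:
step_arm --series '[{"hand": 0,"tx": -0.002,"ty": 0,"tz": 0,"ax": 0,"ay": 0,"az": 0},{"hand": 0,"tx": -0.001,"ty": 0,"tz": 0,"ax": 0,"ay": 0,"az": 0}]'

```text
time_s: 18.03
tool_pos: [0.5496, 0.0126, 0.0546]
orientation: [-2.11, -2.327, 0.0]
ft_force: [0.8, 2.4, -0.5]
gripper_width: 0.006
gripper_force: 1.0
```

Not at the stop yet; the force is still that of sliding.

Request:
step_arm --series '[{"hand": 0,"tx": -0.002,"ty": 0,"tz": 0,"ax": 0,"ay": 0,"az": 0},{"hand": 0,"tx": -0.001,"ty": 0,"tz": 0,"ax": 0,"ay": 0,"az": 0}]'

```text
time_s: 18.2
tool_pos: [0.5498, 0.011, 0.0546]
orientation: [-2.11, -2.325, -0.002]
ft_force: [2.2, 12.5, 0.2]
gripper_width: 0.009
gripper_force: 6.2
```

Request:
step_arm --series '[{"hand": 0,"tx": -0.002,"ty": 0,"tz": 0,"ax": 0,"ay": 0,"az": 0},{"hand": 0,"tx": -0.001,"ty": 0,"tz": 0,"ax": 0,"ay": 0,"az": 0}]'

```text
time_s: 18.37
tool_pos: [0.5497, 0.011, 0.0547]
orientation: [-2.11, -2.321, -0.007]
ft_force: [2.0, 26.3, 2.5]
gripper_width: 0.004
gripper_force: 13.0
```

```bash
python3 -c "
from h import *
delta([0,.206,.048])
im=read_camera('wrist');cv2.imwrite('pics/w7.png',im[:,:,::-1])"
```

```text
t 18.3667 stand [0.0008 0.2036 0.0547] toolx yaw 95.46 tool z [-0.001  0.007 -1.   ]  move tool: [ 0.0024 -0.0009  0.0067] F [ 2.  26.3  2.5]
```

View pics/w7.png

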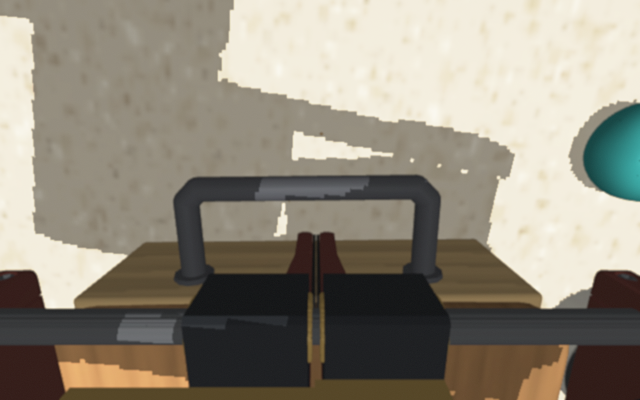

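The panel sits flush against the board end (row ~305) and the force rose hard with no more travel, so the tray is at its stop. I back off to mid-gap and rise.

Request:
step_arm --series '[{"hand": 0,"tx": 0.006,"ty": 0,"tz": 0,"ax": 0,"ay": 0,"az": 0},{"hand": 0,"tx": 0.005,"ty": 0,"tz": 0,"ax": 0,"ay": 0,"az": 0},{"hand": 0,"tx": 0,"ty": 0,"tz": 0,"ax": 0,"ay": 0,"az": 0},{"hand": 0,"tx": 0,"ty": 0,"tz": -0.02,"ax": 0,"ay": 0,"az": 0},{"hand": 0,"tx": 0,"ty": 0,"tz": -0.03,"ax": 0,"ay": 0,"az": 0}]'

```text
time_s: 18.83
tool_pos: [0.5464, 0.0174, 0.1026]
orientation: [-2.107, -2.324, 0.007]
ft_force: [-0.0, -0.5, 0.5]
gripper_width: 0.004
gripper_force: 0.0
```

Request:
step_arm --series '[{"hand": 0,"tx": 0,"ty": 0,"tz": -0.04,"ax": 0,"ay": 0,"az": 0},{"hand": 0,"tx": 0,"ty": 0,"tz": -0.04,"ax": 0,"ay": 0,"az": 0},{"hand": 0,"tx": 0,"ty": 0,"tz": -0.04,"ax": 0,"ay": 0,"az": 0},{"hand": 0,"tx": 0,"ty": 0,"tz": 0,"ax": 0,"ay": 0,"az": 0},{"hand": 0,"tx": 0,"ty": 0,"tz": 0,"ax": 0,"ay": 0,"az": 0}]'

```text
time_s: 19.25
tool_pos: [0.551, 0.0168, 0.2274]
orientation: [2.107, 2.323, 0.005]
ft_force: [0.1, 0.2, -0.2]
gripper_width: 0.005
gripper_force: 0.0
```

```bash
python3 look.py
python3 - <<'E'
from h import *
X,Rz,A,o=loc(); p=np.load("pose.npy"); ims=[]
for n in("wrist","side"):
  im=read_camera(n); ims.append(cv2.resize(im if n=="wrist" else im[130:330,180:500],(480,300))); c=cam(n)
  for t,z in(("tray_handle",.058),("board_drop_edge",.096)):
    for d in pinpoint(n,t): print(n,t,round(d["p"],2),(Rz.T@(atz(ray(c,d["point"]),z)-[p[0],p[1],0])).round(3))
cv2.imwrite("pics/w8.png",np.vstack(ims)[:,:,::-1])
E
```

```text
t 19.25 stand [0.0027 0.2093 0.2274] toolx yaw 95.58 tool z [ 0.006 -0.001 -1.   ]  move tool: [-0.024   0.0367  0.1097] F [ 0.1  0.2 -0.2]
wrist garlic 0.48 [305. 206.] [-0.008  0.195  0.096]
top garlic 0.73 [371. 235.] [-0.044  0.047  0.096]
wrist tray_handle 0.87 [-0.005  0.238  0.058]
wrist board_drop_edge 0.83 [-0.003  0.193  0.096]
side tray_handle 0.8 [-0.005  0.25   0.058]
side board_drop_edge 0.75 [-0.007  0.197  0.096]
```

View pics/w8.png

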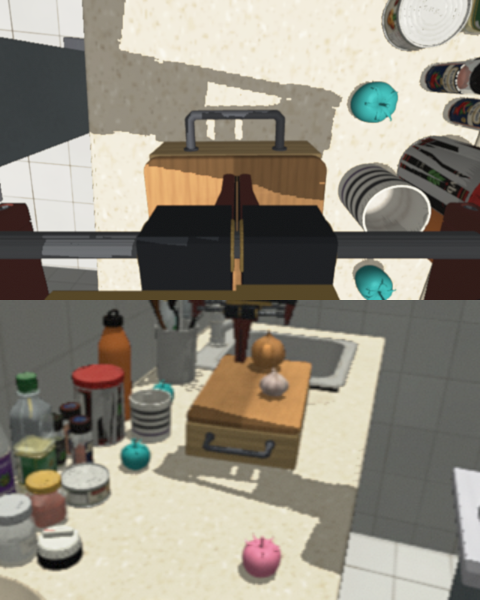

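The tray is flush with the board end, the garlic and onion are in place and the arm is clear.

```bash
python3 -c "
from station import *
print(hand_in())"
```

```text
the job is handed in; nothing more can be done
None
```

The job is handed in: I pulled the tray out, swept the tomato off the board into it and pushed the tray back to its stop; the last pictures show the garlic and onion in place and the arm clear, but hand-in returned no verdict.

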